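Lock the carver's tool chest and return the key to its stand

ROBOT

A 7-joint arm with a two-finger parallel gripper is mounted at the origin on the work surface. World frame = base frame: x ahead of the robot, y to its left, z up, the work surface at z = 0. Lengths are in m, angles in rad, forces in N, time in s.
With the tool pointing down it reaches from about 0.4 to 0.85 m from the base axis. Payload 4.5 kg.
Tool frame: the origin (TCP) lies midway between the tips of the shut fingers; the grasp point (between the pads) lies 19 mm behind it; x points along the fingers, y is the direction in which the jaws open and shut, and the axes are right-handed (so a half turn about x gives the same grasp; the last joint's range is limited). The gripper opens to 88 mm and grips with 3 to 60 N. Pads are 18 mm wide; open, the fingers measure 123 mm over their backs; the gripper's body (75 mm by 187 mm) begins 45 mm behind the grasp point.
Start: joints at [-1.122, 0.689, -0.195, 1.565, 0.157, 0.902, -0.215], TCP at [0.252, 0.572, 0.239] pointing down, gripper open.
Joint ranges: [-3.01, 3.01], [-0.46, 2.08], [-1.47, 1.51], [0.13, 2.56], [-1, 4.14], [0.04, 2.09], [-2.66, 2.66]. Speed limits (rad/s): [2.57, 2.57, 3.14, 3.14, 3.14, 3.14, 3.14].

INTERFACE

Orientations are given as [roll, pitch, yaw] about the fixed x, y, z axes, in that order (R = Rz(yaw) Ry(pitch) Rx(roll)).
In Python, from plant import get_state, optics, arm gives the robot as it stands.
- The arm moves only by the tool play_rows, never from a script. Its argument "plan" is a list of rows, each an object with "claw": the closure, from 0 (fully open) to 1 (shut); "linear": the shift along the tool's x, y, z in cm, a list of three; "delta_rot": the turn, a rotation vector about the tool's x, y, z in degrees, a list of three. A call has exactly 5 rows; each row is the pose to reach, as a shift and turn from the pose commanded when the call began, along the tool's axes at that moment; what a row does not reach only later rows make up. A row lasts 1/10 s, in which the tool goes at most 50 mm and 8.59 degrees, less where a joint would pass 70% of its speed; a pose out of reach is approached as far as the arm can. A call with a gripper value outside its range is refused whole. The fingers move at their own pace and stop on an object; the grip force is fixed at half the most. Time passes only in rows, so rows that repeat a pose let the fingers close, or fill a call up. It gives the time, the measured TCP pose, the force and the opening at its end, in the units of the state.
- get_state(): the state, without advancing time (a new reading comes with each control period).
- optics.read_camera(name): name is "scene" or "top" or "wrist"; returns a dict with "frame" (480x640x3 uint8, blue, green, red), "range_z" (480x640 float32, m along the optical axis (not along the pixel's ray), 0 where there is no reading), "K" (3x3 intrinsics, pixels), "origin" and "attitude" of the camera in the world. Camera axes: x right, y down, z forward; pixel columns grow to the right and rows downward; lengths in m; the calibration is good to about 2 mm. A picture is of the moment at which its call begins.
- arm.close_job(): hands the job in, once; it reports no verdict.
The state is a dict: "t": time; "joints": joint angles; "qd": joint speeds; "tau": joint torques, N m; "tool_pos": TCP position; "orientation": TCP orientation; "ft_force": force on the tool from outside, world axes, zero at the start; "ft_torque": the same for the moment, N m; "width": finger opening in m.
Only numpy, scipy, OpenCV 4.12 (cv2) and the standard library are available. Lean on these libraries where they do the work, as an engineer would, in place of code of your own. Each camera call takes 0.05 s, during which the arm holds its last target. There are 200 camera calls.

TASK

Lock the tool chest: take the key from its wooden stand, push it into the keyhole of the lock on the lid until its collar sits on the plate, turn it clockwise (seen from above) firmly against its stop so that the bolt is shot, then turn it back home, draw it out and put it back in its stand, fully down. The keyhole's exact place has to be found by feel or sight. Work gently: the key goes in, turns and comes out under light force, so never jam, wrench or ram it (more than about 60 N between key and lock damages it). Leave the mallet, the gouge and the sharpening stone where they are.

Things in the scene. Friction and masses are not known exactly. Their poses are not given: they have to be found in the camera images.
- key: Steel key, 72 mm tall, 80 g, upright in its stand. Origin: bottom centre; z up. Heights in mm: flat bit 0-12, 20 wide (y), 5 thick (x), its lowest 4 mm tapering to 18.4 x 3.6; shank 5 in diameter 12-20; round collar 26 in diameter 20-24; shank 10 in diameter 24-32; flat bow (the grip) 32-72, 30 wide (y), 9 thick (x). A half turn about z gives the same key.
- stand: Light wooden block 70 (x) by 64 (y) by 40 mm high, fixed, the key's stand. Origin: centre of its underside. The slot in its top, 11 (x) by 26 (y) by 30 mm deep, central, takes the bit loosely; the key's collar then rests on the block's top, the key's origin 20 mm above the stand's, the key's y along the stand's y.
- lock: Steel lock on the lid of the fixed dark chest (220 x 280 x 90 mm; centre 30 mm along the lock's +x). Origin: centre of the 104 (x) x 66 mm base plate's underside, on the lid, 90 mm above the bench. On it a box 70 (x) x 60 mm, its top 32 mm above the origin, square to the base plate but clamped somewhere along its slotted mounting: box and keyhole lie up to 6 mm from the origin along +x or -x.
- barrel (a joint): Turn of the barrel, rad, clockwise from above: 0 home, hard stop 1.2; no spring, 0.05-0.15 N m, free play 0.07 either way. The keyhole above it is a slot 6.2 (x) by 21.2 mm (y) in the middle of the box's 6 mm top plate. The bit goes in along y; fully in, the collar is on the plate, the bit 2 mm under it (key origin 12 mm above the lock's). It turns only nearly fully in and leaves only at home.
- bolt (a joint): Travel of the steel bolt, m, out of the box's +x side towards the 24 mm high keeper: 0 to 0.002 at the start (drawn back), about 0.021 when the barrel is at its stop. The turning barrel pushes it and it stays out when the barrel is turned back. At the barrel's stop, 0.2 N m on the key is enough; about 0.45 N m makes 60 N between bit and barrel.
- mallet: Dark turned wooden mallet standing on its head, 80 mm in diameter, 250 mm tall; a bystander. Origin: centre of its underside.
- gouge: Carving gouge lying on the bench along x, 240 mm long, 24 mm high; a bystander. Origin: on the bench under it, 100 mm from the handle's end.
- stone: Grey sharpening stone on a wooden base lying on the bench, 85 (x) by 170 (y) by 30 mm; a bystander. Origin: centre of its underside.
Mind the look-alikes: they are no part of the job. Of the things shaped like the key, the steel one is meant.

How it is judged:
On the way, in this order (a step that is already met when the one before it is completed fails the run):
1. the key is pushed fully into the lock: its collar within 2.5 mm of the plate and its axis within 10 mm of the lock's middle (z of key in the frame of lock below 0.0145 m and horizontal distance between key and lock below 0.01 m), for 0.2 s.
2. with the key in the lock, the barrel is turned to its stop (beyond 1.13 rad) (z of key in the frame of lock below 0.0155 m and horizontal distance between key and lock below 0.01 m and value of joint barrel above 1.13 rad), for 0.2 s.
3. with the key still in the lock, the barrel is turned back home (below 0.1 rad), the bolt staying shot (z of key in the frame of lock below 0.018 m and horizontal distance between key and lock below 0.01 m and value of joint barrel below 0.1 rad and value of joint bolt above 0.018 m), for 0.1 s.
4. the key is drawn out of the lock, its bit clear above the plate (z of key in the frame of lock above 0.04 m), for 0.1 s.
At the end, for the whole second after the job is handed in: The bolt is shot (more than 18 mm), the barrel is home (below 0.1 rad), and the key stands released and at rest in its stand: collar within 3 mm of the block's top, axis within 6 mm of the slot's centre, less than 0.12 rad from upright (value of joint bolt above 0.018 m and value of joint barrel below 0.1 rad and horizontal distance between key and stand below 0.006 m and z of key in the frame of stand between 0.017 and 0.023 m and angle between key's own z axis and vertical below 0.12 rad and linear speed of key below 0.02 m/s); the robot touches nothing.
It fails at once if the force between key and lock exceeds 60 N (contact force between key and lock above 60 N).
It fails at once if the mallet is moved by more than 20 mm (distance of mallet from where it was at the start of the episode above 0.02 m).
It fails at once if the gouge is moved by more than 20 mm (distance of gouge from where it was at the start of the episode above 0.02 m).
It fails at once if the stone is moved by more than 20 mm (distance of stone from where it was at the start of the episode above 0.02 m).
It also fails if it takes over 72 s, if anything falls off the work surface, if the arm or the gripper's body presses on something with over 40 N, if the wrist force passes 120 N, or if a joint passes its speed limit or range.

## Working session

There is one attempt and no reset: what is moved stays moved. The work goes in short steps, Python scripts to look and compute and a tool call to move; the robot and the scene stay as the last step left them, time stands still between calls to the robot, and variables do not carry over. Pictures are saved under pics/ and viewed, about 8 in all and at most 12, crops included, and the job is handed in when it is done.

Besides the shell and the picture viewer there is one more tool, called after "Request:" by a JSON object that holds its "api" and its "payload". play_rows: Moves the arm, as the interface text tells. Its arguments: {"type":"object","properties":{"plan":{"type":"array","items":{"type":"object","properties":{"claw":{"type":"number"},"linear":{"type":"array","items":{"type":"number"}},"delta_rot":{"type":"array","items":{"type":"number"}}}}}},"required":["plan"]}

```bash
mkdir -p pics; ls; cat > h.py <<'E'
import numpy as np,cv2
from scipy.spatial.transform import Rotation as Ro
from plant import get_state, optics, arm
def cam(n,save=None):
    d=optics.read_camera(n)
    if save: cv2.imwrite('pics/'+save,d['frame']); np.savez('pics/'+save+'.npz',**{k:np.array(v) for k,v in d.items()})
    return d
def rot(d):
    a=np.array(d['attitude'],float)
    return a if a.shape==(3,3) else (Ro.from_euler('xyz',a).as_matrix() if a.size==3 else Ro.from_quat(a).as_matrix())
def world(d):
    K=np.array(d['K']);z=np.array(d['range_z']);v,u=np.mgrid[:480,:640]
    P=np.stack([(u-K[0,2])/K[0,0]*z,(v-K[1,2])/K[1,1]*z,z],-1)
    return P@rot(d).T+np.array(d['origin'])
def onplane(d,u,v,zw):
    K=np.array(d['K']);r=rot(d)@np.array([(u-K[0,2])/K[0,0],(v-K[1,2])/K[1,1],1]);o=np.array(d['origin'])
    return o+r*(zw-o[2])/r[2]
E
python3 - <<'E'
from h import *
for n in('top','scene'):
    d=cam(n,n+'0.png');print(n,d['K'],d['origin'],d['attitude'])
s=get_state();print(s)
E
```

```text
pics
top [[583.10689852   0.         321.06131415]
 [  0.         583.10689852 246.21110928]
 [  0.           0.           1.        ]] [0.47109076 0.01524997 1.45633326] [-3.05803625e+00  2.30670663e-03 -1.59483457e+00]
scene [[471.01895847   0.         310.46711246]
 [  0.         471.01895847 240.53986261]
 [  0.           0.           1.        ]] [ 1.11987552 -0.72791219  0.89629187] [-2.30949238  0.00392398  0.61511448]
{'t': 0.1, 'joints': array([-1.1221921 ,  0.68991628, -0.19454276,  1.56621061,  0.15728933,
        0.90250876, -0.21508231]), 'qd': array([-0.00113741, -0.00094866,  0.00174099, -0.00345924, -0.00045661,
       -0.00028598, -0.00032469]), 'tau': array([-3.73307092e-03, -5.28500748e+01, -1.27194878e+00, -1.53837079e+01,
       -5.26862789e-02,  2.04022683e-03,  3.14949159e-05]), 'tool_pos': array([0.25168226, 0.57147357, 0.23798856]), 'orientation': array([-1.51243429,  1.56914425, -1.92713725]), 'ft_force': array([-0.03105918, -0.22157108, -0.02352456]), 'ft_torque': array([ 0.00320018,  0.00229304, -0.0205583 ]), 'width': 0.0878964595727803}
```

View pics/top0.png

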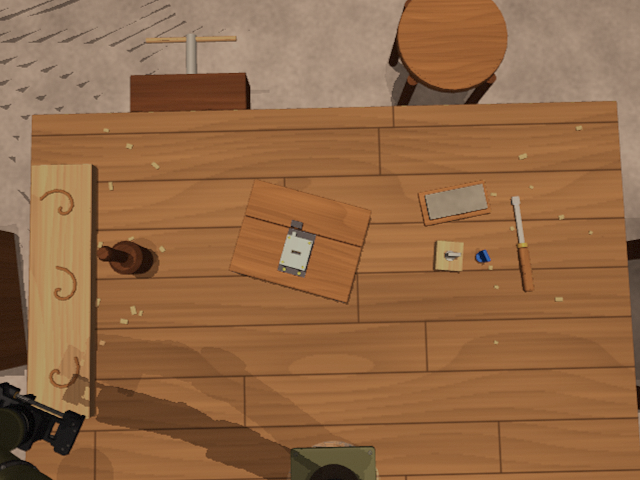

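View pics/scene0.png

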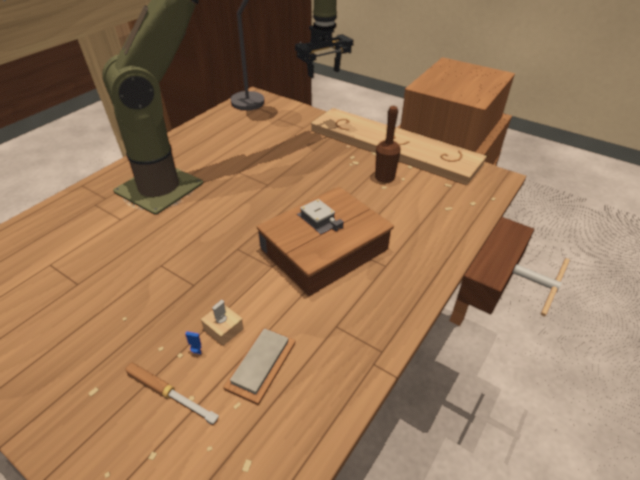

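Two key-shaped things: steel-grey one in the wooden stand (449,256) and a blue one lying/standing at (484,257). The steel one in the stand fits. The lock is at (296,252), with the keeper at its top (+x). Next I'll measure and confirm in an enlarged crop.

```bash
python3 - <<'E'
from h import *
d=dict(np.load('pics/top0.png.npz'));P=world(d);f=d['frame']
def rect(box,zl,zh,name):
    u0,u1,v0,v1=box;m=np.zeros((480,640),bool);m[v0:v1,u0:u1]=1
    m&=(P[...,2]>zl)&(P[...,2]<zh);q=P[m]
    r=cv2.minAreaRect((q[:,:2]*1000).astype(np.float32));print(name,m.sum(),q.mean(0).round(4),np.median(q[:,2]).round(4),r)
rect((425,475,230,285),.03,.05,'stand')
rect((425,475,230,285),.06,.12,'bow')
rect((265,325,215,285),.115,.135,'lockbox')
rect((265,325,215,285),.094,.135,'plate+box')
rect((220,380,170,310),.08,.1,'lid')
rect((100,150,230,285),.05,.5,'mallet')
a=cv2.resize(f[225:285,425:505],None,fx=5,fy=5,interpolation=cv2.INTER_CUBIC)
b=cv2.resize(f[210:285,260:340],None,fx=5,fy=5,interpolation=cv2.INTER_CUBIC)
a=cv2.copyMakeBorder(a,0,75,0,0,0)
cv2.imwrite('pics/crop0.png',np.hstack([a,b]))
E
```

```text
stand 711 [ 0.5589 -0.2945  0.04  ] 0.04 ((559.3302612304688, -296.14862060546875), (65.56047821044922, 70.68821716308594), 84.32354736328125)
bow 62 [ 0.5583 -0.2946  0.0878] 0.0909 ((558.3963623046875, -295.74005126953125), (29.093822479248047, 8.049887657165527), 86.35081481933594)
lockbox 799 [0.572  0.0734 0.122 ] 0.1221 ((587.48779296875, 68.43446350097656), (60.257484436035156, 106.07732391357422), 73.37867736816406)
plate+box 1277 [0.5764 0.0737 0.1132] 0.1198 ((579.3717651367188, 78.15872192382812), (138.4739532470703, 162.19789123535156), 88.59854888916016)
lid 10666 [0.6023 0.0629 0.0902] 0.0902 ((602.036376953125, 64.10242462158203), (288.4627685546875, 226.54393005371094), 73.29647827148438)
mallet 1241 [0.5661 0.4568 0.1439] 0.1258 ((568.0932006835938, 465.4153137207031), (73.47301483154297, 78.21470642089844), 74.65614318847656)
```

View pics/crop0.png

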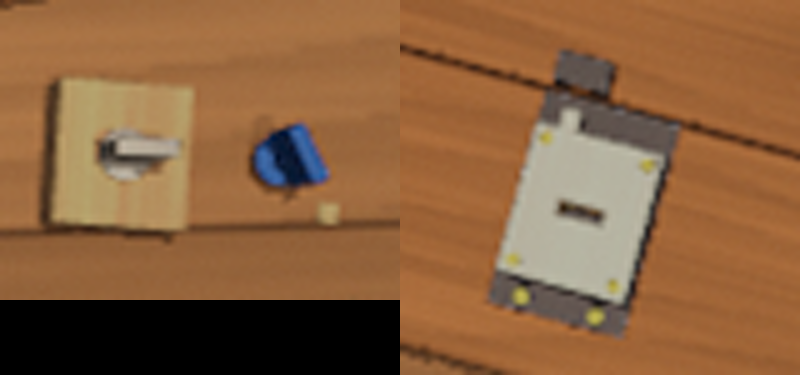

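The crop confirms the steel key in the stand (bow at about (140,147)) and the blue look-alike beside it (290,155). The keyhole is at about (580,211) in the right half.

```bash
cat >> h.py <<'E'
def Rdown(jaw_deg):  # tool x down, tool y at world angle jaw_deg
    a=np.radians(jaw_deg);x=np.array([0,0,-1.]);y=np.array([np.cos(a),np.sin(a),0]);return np.stack([x,y,np.cross(x,y)],1)
def Rn(s=None): return Ro.from_euler('xyz',(s or get_state())['orientation']).as_matrix()
def go(p,jaw):
    s=get_state();R=Rn(s);l=R.T@(np.array(p)-s['tool_pos'])*100
    dr=Ro.from_matrix(R.T@Rdown(jaw)).as_rotvec(degrees=True)
    print('t',round(s['t'],2),'pos',s['tool_pos'].round(4),'jaw',np.degrees(np.arctan2(R[1,1],R[0,1])).round(2),'tilt',R[:,0].round(4),'q',s['joints'].round(2),'F',s['ft_force'].round(2),'M',s['ft_torque'].round(3),'w',round(s['width'],4))
    print('lin',l.round(3),'rot',dr.round(2))
E
python3 - <<'E'
from h import *
print(Rn().round(3))
go([.556,-.29,.2],-5);go([.556,-.29,.2],175)
d=cam('wrist');R=Rn();s=get_state();print('cam in tool',R.T@(np.array(d['origin'])-s['tool_pos']),(R.T@rot(d)).round(3),d['K'][0])
E
```

```text
[[-0.001  0.403  0.915]
 [-0.002  0.915 -0.403]
 [-1.    -0.002  0.   ]]
t 0.1 pos [0.2517 0.5715 0.238 ] jaw 66.24 tilt [-6.0e-04 -1.5e-03 -1.0e+00] q [-1.12  0.69 -0.19  1.57  0.16  0.9  -0.22] F [-0.03 -0.22 -0.02] M [ 0.003  0.002 -0.021] w 0.0879
lin [  3.915 -66.577  62.562] rot [7.124e+01 6.000e-02 8.000e-02]
t 0.1 pos [0.2517 0.5715 0.238 ] jaw 66.24 tilt [-6.0e-04 -1.5e-03 -1.0e+00] q [-1.12  0.69 -0.19  1.57  0.16  0.9  -0.22] F [-0.03 -0.22 -0.02] M [ 0.003  0.002 -0.021] w 0.0879
lin [  3.915 -66.577  62.562] rot [-1.0876e+02 -9.0000e-02  7.0000e-02]
cam in tool [-0.14551229 -0.0002436  -0.07678247] [[ 0.001 -0.295  0.955]
 [ 1.     0.001 -0.   ]
 [-0.001  0.955  0.295]] [338.23057951   0.         321.56066432]
```

Request:
{"api": "play_rows", "payload": {"plan": [{"claw": 0,"linear": [0.1,-2.6,4],"delta_rot": [7,0,0]},{"claw": 0,"linear": [0.2,-5.2,8],"delta_rot": [14,0,0]},{"claw": 0,"linear": [0.3,-7.8,12],"delta_rot": [21,0,0]},{"claw": 0,"linear": [0.4,-10.4,16],"delta_rot": [28,0,0]},{"claw": 0,"linear": [0.5,-13,20],"delta_rot": [35,0,0]}]}}

```text
t: 0.65
tool_pos: [0.3832, 0.3707, 0.2337]
orientation: [-0.245, 1.571, -1.276]
ft_force: [0.7, 0.1, -0.5]
width: 0.0883
```

```bash
python3 -c "
from h import *
go([.573,.073,.22],-16.7)"
```

```text
t 0.65 pos [0.3832 0.3707 0.2337] jaw 30.96 tilt [ 0. -0. -1.] q [-0.83  0.57 -0.05  1.85  0.04  0.72 -0.35] F [ 0.72  0.06 -0.5 ] M [-0.062  0.017 -0.018] w 0.0883
lin [ 1.367  0.957 35.292] rot [47.66  0.   -0.  ]
```

Request:
{"api": "play_rows", "payload": {"plan": [{"claw": 0,"linear": [0.2,0.1,4.5],"delta_rot": [8,0,0]},{"claw": 0,"linear": [0.4,0.3,9],"delta_rot": [16,0,0]},{"claw": 0,"linear": [0.6,0.4,13.5],"delta_rot": [24,0,0]},{"claw": 0,"linear": [0.8,0.5,18],"delta_rot": [32,0,0]},{"claw": 0,"linear": [1,0.6,22.5],"delta_rot": [40,0,0]}]}}

```text
t: 1.15
tool_pos: [0.505, 0.1816, 0.2236]
orientation: [-2.265, 1.571, 2.289]
ft_force: [0.9, 0.5, 0.4]
width: 0.0882
```

```bash
python3 -c "
from h import *
go([.573,.073,.22],-16.7)"
```

```text
t 1.15 pos [0.505  0.1816 0.2236] jaw -9.08 tilt [-2.e-04  2.e-04 -1.e+00] q [-0.51  0.6   0.13  1.86 -0.11  0.69 -0.48] F [0.9  0.51 0.35] M [-0.012  0.063  0.02 ] w 0.0882
lin [0.357 8.434 9.653] rot [ 7.62 -0.01  0.01]
```

Request:
{"api": "play_rows", "payload": {"plan": [{"claw": 0,"linear": [0.1,2.8,3.2],"delta_rot": [2.5,0,0]},{"claw": 0,"linear": [0.2,5.6,6.4],"delta_rot": [5,0,0]},{"claw": 0,"linear": [0.36,8.4,9.6],"delta_rot": [7.6,0,0]},{"claw": 0,"linear": [0.36,8.43,9.65],"delta_rot": [7.6,0,0]},{"claw": 0,"linear": [0.36,8.43,9.65],"delta_rot": [7.6,0,0]}]}}

```text
t: 1.65
tool_pos: [0.5729, 0.074, 0.2197]
orientation: [-1.151, 1.57, -3.01]
ft_force: [-0.2, 0.2, -0.1]
width: 0.0882
```

```bash
python3 - <<'E'
from h import *
go([.573,.073,.22],-16.7)
d=cam('wrist','w_lock.png');P=world(d)
z=P[...,2]
m=((z>.118)&(z<.127)).astype(np.uint8);n,l,st,c=cv2.connectedComponentsWithStats(m)
i=1+np.argmax(st[1:,4]);print(st[i]);ys,xs=np.where(l==i)
print(cv2.minAreaRect((P[ys,xs][:,:2]*1000).astype(np.float32)))
f=d['frame'];u,v=map(int,c[i]);g=cv2.cvtColor(f,cv2.COLOR_BGR2GRAY)
# dark slot inside box
cv2.imwrite('pics/w1.png',f)
hull=cv2.convexHull(np.stack([xs,ys],1));mk=np.zeros_like(g);cv2.fillConvexPoly(mk,hull,255);mk=cv2.erode(mk,np.ones((25,25)))
print('med',np.median(g[mk>0]))
b=((g<0.5*np.median(g[mk>0]))&(mk>0)).astype(np.uint8);n,l,st,c=cv2.connectedComponentsWithStats(b)
for k in range(1,n):
    if st[k,4]>15:
        ys,xs=np.where(l==k);q=np.array([onplane(d,a,bb,.122)[:2]*1000 for a,bb in zip(xs,ys)],np.float32)
        print(st[k],c[k],q.mean(0),cv2.minAreaRect(q))
E
```

```text
t 1.65 pos [0.5729 0.074  0.2197] jaw -16.49 tilt [-8.e-04 -1.e-04 -1.e+00] q [-0.29  0.65  0.15  1.74 -0.13  0.76 -0.37] F [-0.2   0.17 -0.13] M [ 0.043  0.076 -0.019] w 0.0882
lin [-0.028  0.036  0.089] rot [0.21 0.02 0.04]
[ 270  202   96   78 6882]
((569.5217895507812, 74.3157958984375), (60.807952880859375, 70.2973403930664), 73.4236068725586)
med 113.0
[315 230   7  15  94] [318.23404255 237.14893617] [571.1596   78.27471] ((571.0062255859375, 78.41886901855469), (10.970640182495117, 4.529201507568359), 73.52232360839844)
```

View pics/w1.png

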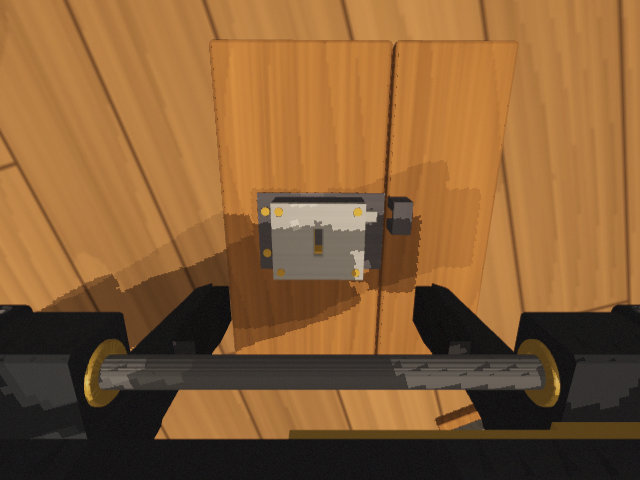

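Picture: lock box centred near (318,241), keyhole a dark vertical slot at (318,242), rows about 228–256; keeper at (400,215). Now to the key.

Request:
{"api": "play_rows", "payload": {"plan": [{"claw": 0,"linear": [0,1.1,4.5],"delta_rot": [-2,0,0]},{"claw": 0,"linear": [0,2.3,9],"delta_rot": [-4,0,0]},{"claw": 0,"linear": [0,3.4,13.5],"delta_rot": [-6,0,0]},{"claw": 0,"linear": [0,4.6,18],"delta_rot": [-8,0,0]},{"claw": 0,"linear": [0,5.7,22.5],"delta_rot": [-10,0,0]}]}}

```text
t: 2.2
tool_pos: [0.5642, -0.1559, 0.2202]
orientation: [-3.057, 1.569, 1.55]
ft_force: [1.3, -0.2, 0.9]
width: 0.0882
```

Request:
{"api": "play_rows", "payload": {"plan": [{"claw": 0,"linear": [0.8,0.9,4.2],"delta_rot": [-0.5,0,0]},{"claw": 0,"linear": [1.6,1.8,8.4],"delta_rot": [-1,0,0]},{"claw": 0,"linear": [3,2.4,12.9],"delta_rot": [-1.5,0,0]},{"claw": 0,"linear": [3,2.4,13.1],"delta_rot": [-1.5,0,0]},{"claw": 0,"linear": [3,2.4,13.1],"delta_rot": [-1.5,0,0]}]}}

```text
t: 2.7
tool_pos: [0.5732, -0.2891, 0.1894]
orientation: [-2.373, 1.569, 2.255]
ft_force: [1.1, -0.4, 1.3]
width: 0.0881
```

```bash
python3 - <<'E'
from h import *
go([.559,-.296,.19],-5)
L=dict(np.load('pics/w_lock.png.npz'))
for uv in((315,228),(322,228),(315,256),(322,256),(318.5,242)): print(uv,(onplane(L,*uv,.122)*1000).round(1))
d=cam('wrist','w_key.png');P=world(d);z=P[...,2]
for n,lo,hi in(('stand',.035,.0415),('bow',.085,.1),('collar',.043,.048)):
    m=((z>lo)&(z<hi)).astype(np.uint8);m[270:]*=(np.abs(P[270:,:,0]-.559)<.05)
    k,l,st,c=cv2.connectedComponentsWithStats(m)
    for i in np.argsort(-st[1:,4])[:3]+1:
        ys,xs=np.where(l==i);q=P[ys,xs];print(n,st[i],c[i].round(1),cv2.minAreaRect((q[:,:2]*1000).astype(np.float32)),np.median(q[:,2]).round(4))
E
```

```text
t 2.7 pos [ 0.5732 -0.2891  0.1894] jaw -4.87 tilt [-0.0012  0.0015 -1.    ] q [ 0.38  0.77  0.03  1.56 -0.03  0.81  0.33] F [ 1.11 -0.38  1.32] M [0.038 0.034 0.061] w 0.0881
lin [-0.058 -1.36   0.813] rot [ 0.13 -0.08  0.08]
(315, 228) [570.9  85.8 122. ]
(322, 228) [575.9  84.3 122. ]
(315, 256) [564.5  64.6 122. ]
(322, 256) [569.6  63.1 122. ]
(318.5, 242) [570.3  74.6 122. ]
stand [ 268  197   79   70 4398] [307.  229.5] ((558.6854248046875, -295.57861328125), (64.61000061035156, 70.07853698730469), 84.10712432861328) 0.0396
stand [297 302  30  15  98] [311.9 308.3] ((554.81787109375, -373.0146789550781), (29.619726181030273, 6.4711012840271), 9.110146522521973) 0.0382
stand [308 221   1   1   1] [308. 221.] ((560.9324340820312, -283.9930419921875), (0.0, 0.0), 0.0) 0.0413
bow [298 231  13  39 450] [304.1 250.5] ((558.6632690429688, -295.4353942871094), (29.2856502532959, 9.051346778869629), 86.84336853027344) 0.0914
collar [311 222  10  25 148] [314.9 234.1] ((566.8197021484375, -296.0119323730469), (22.46546745300293, 7.94258975982666), 87.91169738769531) 0.0437
collar [296 306  31  14  73] [311.7 311.9] ((554.5635986328125, -373.14306640625), (29.94978141784668, 6.491540431976318), 9.43437671661377) 0.0454
collar [293 224   8  21  65] [296.2 232.6] ((548.9464111328125, -294.2587890625), (18.291967391967773, 5.17255163192749), 75.45430755615234) 0.0437
```

View pics/w_key.png

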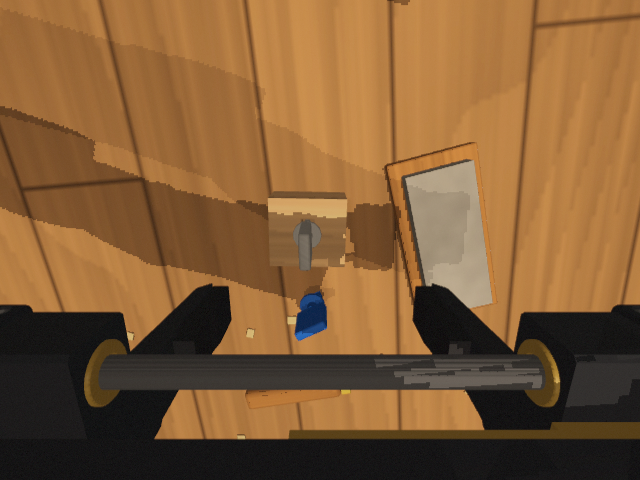

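Picture: stand centred at (307,230), steel key bow (304,250), blue look-alike (312,315), stone (440,230). Align and descend.

Request:
{"api": "play_rows", "payload": {"plan": [{"claw": 0.4,"linear": [0,-0.7,0.4],"delta_rot": [-0.8,0,0]},{"claw": 0.4,"linear": [0,-1.39,0.75],"delta_rot": [-1.7,0,0]},{"claw": 0.4,"linear": [2,-1.39,0.75],"delta_rot": [-1.7,0,0]},{"claw": 0.4,"linear": [5,-1.39,0.75],"delta_rot": [-1.7,0,0]},{"claw": 0.4,"linear": [8,-1.39,0.75],"delta_rot": [-1.7,0,0]}]}}

```text
t: 3.25
tool_pos: [0.5591, -0.2956, 0.1103]
orientation: [1.337, 1.569, -0.287]
ft_force: [0.1, -0.9, 0.6]
width: 0.053
```

```bash
python3 -c "
from h import *
go([.5587,-.2954,.053],-3.2)"
```

```text
t 3.25 pos [ 0.5591 -0.2956  0.1103] jaw -3.06 tilt [ 1.6e-03 -5.0e-04 -1.0e+00] q [ 0.41  0.86  0.01  1.65 -0.01  0.63  0.37] F [ 0.11 -0.86  0.63] M [-0.062  0.093 -0.059] w 0.053
lin [ 5.731 -0.054 -0.019] rot [ 0.14  0.02 -0.09]
```

Request:
{"api": "play_rows", "payload": {"plan": [{"claw": 0.4,"linear": [2,-0.03,0],"delta_rot": [0,0,0]},{"claw": 0.4,"linear": [4,-0.05,0],"delta_rot": [0,0,0]},{"claw": 0.4,"linear": [5.5,-0.05,0],"delta_rot": [0,0,0]},{"claw": 0.4,"linear": [5.7,-0.05,0],"delta_rot": [0,0,0]},{"claw": 0.5,"linear": [5.7,-0.05,0],"delta_rot": [0,0,0]}]}}

```text
t: 3.75
tool_pos: [0.5586, -0.2959, 0.0533]
orientation: [-2.734, 1.571, 1.924]
ft_force: [-0.5, 0.2, 0.3]
width: 0.0469
```

Request:
{"api": "play_rows", "payload": {"plan": [{"claw": 0.6,"linear": [0,0,0],"delta_rot": [0,0,0]},{"claw": 0.7,"linear": [0,0,0],"delta_rot": [0,0,0]},{"claw": 0.85,"linear": [0,0,0],"delta_rot": [0,0,0]},{"claw": 1,"linear": [0,0,0],"delta_rot": [0,0,0]},{"claw": 1,"linear": [0,0,0],"delta_rot": [0,0,0]}]}}

```text
t: 4.25
tool_pos: [0.5588, -0.2962, 0.0534]
orientation: [1.395, 1.57, -0.231]
ft_force: [-1.3, 0.7, 2.3]
width: 0.0091
```

```bash
python3 -c "
from h import *
go([.5587,-.2954,.053],-3.2)"
```

```text
t 4.25 pos [ 0.5588 -0.2962  0.0534] jaw -3.16 tilt [ 5.e-04 -1.e-04 -1.e+00] q [ 0.41  0.94  0.01  1.67 -0.01  0.53  0.37] F [-1.31  0.72  2.29] M [-0.057  0.166  0.017] w 0.0091
lin [ 0.037 -0.011 -0.076] rot [ 0.04  0.01 -0.03]
```

Request:
{"api": "play_rows", "payload": {"plan": [{"claw": 1,"linear": [-1,0,0],"delta_rot": [0,0,0]},{"claw": 1,"linear": [-3,0,0],"delta_rot": [0,0,0]},{"claw": 1,"linear": [-7,0,0],"delta_rot": [0,0,0]},{"claw": 1,"linear": [-11,0,0],"delta_rot": [0,0,0]},{"claw": 1,"linear": [-15,0,0],"delta_rot": [0,0,0]}]}}

```text
t: 4.75
tool_pos: [0.5582, -0.296, 0.2051]
orientation: [-2.077, 1.57, 2.58]
ft_force: [0.8, 0.0, -1.3]
width: 0.0088
```

Request:
{"api": "play_rows", "payload": {"plan": [{"claw": 1,"linear": [0,0,0],"delta_rot": [0,0,0]},{"claw": 1,"linear": [0,0,0],"delta_rot": [0,0,0]},{"claw": 1,"linear": [0,0,0],"delta_rot": [0,0,0]},{"claw": 1,"linear": [0,0,0],"delta_rot": [0,0,0]},{"claw": 1,"linear": [0,0,0],"delta_rot": [0,0,0]}]}}

```text
t: 5.25
tool_pos: [0.5579, -0.2957, 0.2017]
orientation: [-1.986, 1.568, 2.671]
ft_force: [-0.2, -0.8, -1.4]
width: 0.0091
```

```bash
python3 - <<'E'
from h import *
go([.57,.0745,.205],-16.6)
s=get_state();R=Rn(s)
d=cam('wrist','w_held.png');P=world(d);T=(P-s['tool_pos'])@R
# pts between fingers, key: tool frame x (down) -0.03..0.035
m=(np.abs(T[...,1])<.02)&(np.abs(T[...,2])<.03)&(T[...,0]>-.06)&(T[...,0]<.05)&(d['range_z']>0)
q=T[m]*1000
for lo in range(-60,50,4):
    a=q[(q[:,0]>=lo)&(q[:,0]<lo+4)]
    if len(a)>2: print(lo,len(a),'y',a[:,1].min().round(1),a[:,1].max().round(1),'z',a[:,2].min().round(1),a[:,2].max().round(1))
ys,xs=np.where(m);print(xs.min(),xs.max(),ys.min(),ys.max())
f=d['frame'][180:480,200:440];cv2.imwrite('pics/held.png',cv2.resize(f,None,fx=2,fy=2))
E
```

```text
t 5.25 pos [ 0.5579 -0.2957  0.2017] jaw -3.16 tilt [-0.0024  0.0012 -1.    ] q [ 0.4   0.74  0.02  1.59 -0.02  0.82  0.37] F [-0.21 -0.82 -1.45] M [-0.1    0.049 -0.023] w 0.0091
lin [ -0.283  -0.833 -37.033] rot [13.44 -0.04  0.15]
-60 99 y -12.3 11.6 z -1.4 11.3
-56 91 y -13.7 13.0 z -11.3 11.0
-52 139 y -14.4 13.8 z -11.6 10.1
-48 668 y -15.7 14.6 z -11.2 11.2
-44 515 y -16.2 15.5 z -11.2 -3.5
-40 1321 y -16.7 15.8 z -15.5 1.5
-36 481 y -17.1 16.4 z -15.5 0.7
-32 442 y -17.7 16.9 z -15.6 -7.5
-28 501 y -19.8 19.2 z -15.4 -1.5
-24 493 y -19.9 19.2 z -15.3 1.5
-20 402 y -19.6 18.8 z -15.5 -8.0
-16 370 y -19.3 18.3 z -15.4 -8.2
-12 312 y -19.0 18.3 z -15.4 -8.3
-8 299 y -18.6 17.5 z -15.4 -8.1
-4 230 y -17.6 16.8 z -15.5 -8.3
0 22 y -12.5 11.7 z -10.0 -7.5
8 362 y -12.3 11.0 z -12.9 -4.3
12 33 y -12.4 10.5 z -12.7 -4.4
20 28 y -2.8 2.0 z -10.3 -9.1
24 27 y -2.9 1.5 z -10.4 -9.4
28 13 y -2.9 1.5 z -10.3 -9.6
32 5 y -2.4 1.0 z -9.4 -9.0
273 371 261 419
```

View pics/held.png

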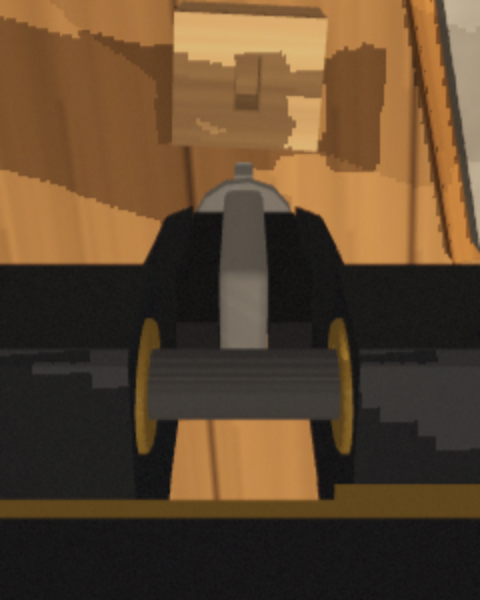

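Picture: the key hangs straight in the fingers, bow at (243,270), collar (245,190), bit tip (243,170); the stand's slot is empty (247,80).

Request:
{"api": "play_rows", "payload": {"plan": [{"claw": 1,"linear": [0,-0.1,-3],"delta_rot": [1,0,0]},{"claw": 1,"linear": [0,-0.2,-7.5],"delta_rot": [3,0,0]},{"claw": 1,"linear": [0,-0.3,-12],"delta_rot": [5,0,0]},{"claw": 1,"linear": [0,-0.4,-16.5],"delta_rot": [7,0,0]},{"claw": 1,"linear": [0,-0.5,-21],"delta_rot": [9,0,0]}]}}

```text
t: 5.8
tool_pos: [0.5649, -0.0844, 0.2027]
orientation: [-1.775, 1.57, 2.724]
ft_force: [0.4, 1.9, -1.5]
width: 0.009
```

```bash
python3 -c "
from h import *
go([.5707,.0742,.195],-16.6)"
```

```text
t 5.8 pos [ 0.5649 -0.0844  0.2027] jaw -12.26 tilt [-5.e-04  2.e-04 -1.e+00] q [ 0.01  0.66  0.1   1.78 -0.09  0.7  -0.06] F [ 0.42  1.92 -1.53] M [-0.029  0.038 -0.001] w 0.009
lin [  0.774  -2.804 -15.621] rot [ 4.34 -0.01  0.03]
```

Request:
{"api": "play_rows", "payload": {"plan": [{"claw": 1,"linear": [0.2,-0.8,-4.5],"delta_rot": [1.5,0,0]},{"claw": 1,"linear": [0.3,-1.6,-9],"delta_rot": [3,0,0]},{"claw": 1,"linear": [0.5,-2.4,-13],"delta_rot": [4.3,0,0]},{"claw": 1,"linear": [0.6,-2.8,-15.6],"delta_rot": [4.3,0,0]},{"claw": 1,"linear": [0.8,-2.8,-15.6],"delta_rot": [4.3,0,0]}]}}

```text
t: 6.3
tool_pos: [0.5705, 0.0787, 0.1945]
orientation: [-2.75, 1.567, 1.684]
ft_force: [0.7, 0.1, -1.1]
width: 0.0086
```

Request:
{"api": "play_rows", "payload": {"plan": [{"claw": 1,"linear": [1,0,0],"delta_rot": [0,0,0]},{"claw": 1,"linear": [2,0,0],"delta_rot": [0,0,0]},{"claw": 1,"linear": [2.2,0,0],"delta_rot": [0,0,0]},{"claw": 1,"linear": [2.2,0,0],"delta_rot": [0,0,0]},{"claw": 1,"linear": [2.2,0,0],"delta_rot": [0,0,0]}]}}

```text
t: 6.8
tool_pos: [0.5708, 0.0713, 0.1731]
orientation: [0.582, 1.571, -1.278]
ft_force: [0.2, 0.0, -1.3]
width: 0.0084
```

```bash
python3 - <<'E'
from h import *
go([.5707,.0742,.165],-16.6)
s=get_state();R=Rn(s)
d=cam('wrist','w_over.png');P=world(d);T=(P-s['tool_pos'])@R
f=d['frame'][160:340,200:440];cv2.imwrite('pics/over.png',cv2.resize(f,None,fx=3.3,fy=3.3,interpolation=cv2.INTER_CUBIC))
z=P[...,2];m=((z>.118)&(z<.127)).astype(np.uint8);n,l,st,c=cv2.connectedComponentsWithStats(m)
i=1+np.argmax(st[1:,4]);ys,xs=np.where(l==i);print(st[i],cv2.minAreaRect((P[ys,xs][:,:2]*1000).astype(np.float32)),np.median(P[ys,xs][:,2]))
E
```

```text
t 6.8 pos [0.5708 0.0713 0.1731] jaw -16.55 tilt [ 1.e-04 -2.e-04 -1.e+00] q [-0.28  0.71  0.14  1.79 -0.15  0.64 -0.35] F [ 0.23  0.05 -1.27] M [-0.087  0.056 -0.002] w 0.0084
lin [ 0.81  -0.094 -0.272] rot [ 0.05  0.01 -0.01]
[ 261  212  117   92 7928] ((569.654296875, 74.55818939208984), (60.27845001220703, 70.24313354492188), 73.40251159667969) 0.12166361389354069
```

View pics/over.png

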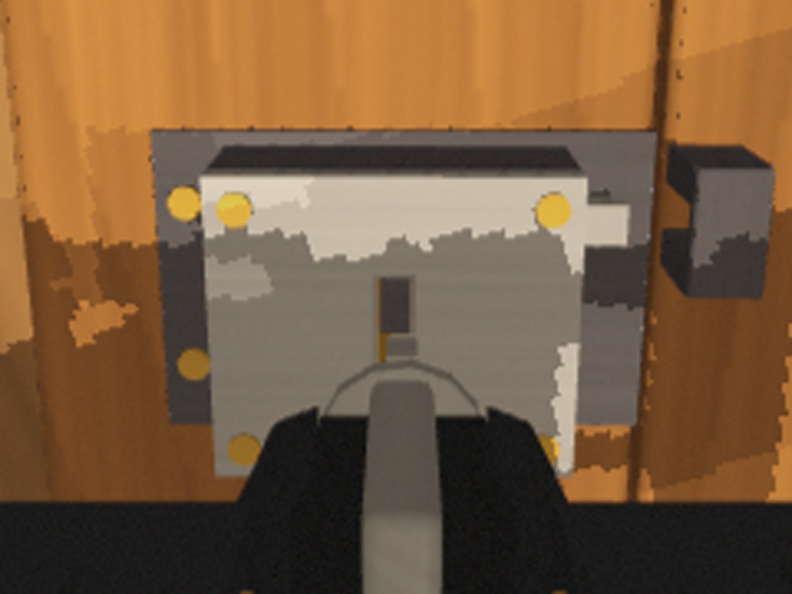

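Picture: keyhole at crop (396,320), the bit's lower tip at (402,345), about 1 mm too far right and slightly near; bolt stub at (610,225).

Request:
{"api": "play_rows", "payload": {"plan": [{"claw": 1,"linear": [0,-0.12,-0.27],"delta_rot": [0,0,0]},{"claw": 1,"linear": [0.3,-0.12,-0.27],"delta_rot": [0,0,0]},{"claw": 1,"linear": [0.6,-0.12,-0.27],"delta_rot": [0,0,0]},{"claw": 1,"linear": [0.6,-0.12,-0.27],"delta_rot": [0,0,0]},{"claw": 1,"linear": [0.6,-0.12,-0.27],"delta_rot": [0,0,0]}]}}

```text
t: 7.35
tool_pos: [0.5702, 0.0751, 0.167]
orientation: [-0.98, 1.571, -2.838]
ft_force: [0.2, -0.4, -1.3]
width: 0.0089
```

```bash
cat > rel.py <<'E'
# key vs keyhole from one wrist picture, in tool axes (mm)
from h import *
go([.5702,.0742,.160],-16.6)
s=get_state();R=Rn(s);d=cam('wrist');P=world(d);T=(P-s['tool_pos'])@R*1000;z=P[...,2];u=np.mgrid[:480,:640][1]
m=((z>.119)&(z<.125)).astype(np.uint8);n,l,st,c=cv2.connectedComponentsWithStats(m)
i=1+np.argmax(st[1:,4]);ys,xs=np.where(l==i);r=cv2.minAreaRect((P[ys,xs][:,:2]*1000).astype(np.float32));print(r)
b=((np.r_[np.array(r[0])/1000,.122]-s['tool_pos'])@R)*1000;print('box in tool',b.round(2))
k=(np.abs(T[...,1])<16)&(np.abs(T[...,2])<20)
for nm,lo,hi in(('bow',-18,-4),('collar',8,13),('bit',21,30)):
    q=T[k&(T[...,0]>lo)&(T[...,0]<hi)]
    if len(q): print(nm,len(q),'y',np.percentile(q[:,1],[1,50,99]).round(2),'z',np.percentile(q[:,2],[1,5,50]).round(2))
f=d['frame'];cv2.imwrite('pics/rel.png',cv2.resize(f[200:320,240:400],None,fx=5,fy=5,interpolation=cv2.INTER_CUBIC))
E
python3 rel.py;python3 rel.py
```

```text
t 7.35 pos [0.5702 0.0751 0.167 ] jaw -16.47 tilt [-3.e-04 -1.e-04 -1.e+00] q [-0.29  0.72  0.14  1.8  -0.15  0.63 -0.35] F [ 0.17 -0.41 -1.28] M [-0.088  0.054  0.003] w 0.0089
lin [0.697 0.026 0.089] rot [0.13 0.01 0.01]
((569.6888427734375, 75.07304382324219), (59.39027404785156, 70.4144287109375), 73.34051513671875)
box in tool [44.97 -0.47  0.19]
bow 1014 y [-15.6    0.26  15.72] z [-15.08 -14.85 -10.04]
collar 382 y [-11.74  -0.63  10.56] z [-12.7  -12.35  -8.84]
bit 64 y [-2.86 -0.65  2.01] z [-10.13 -10.1   -9.68]
t 7.4 pos [0.5703 0.0752 0.1671] jaw -16.46 tilt [-1.e-04  0.e+00 -1.e+00] q [-0.29  0.72  0.14  1.8  -0.15  0.63 -0.35] F [-0.62  0.39 -0.7 ] M [-0.041  0.097 -0.024] w 0.0084
lin [0.707 0.019 0.094] rot [0.14 0.   0.  ]
((569.72509765625, 74.97557067871094), (59.602603912353516, 70.26090240478516), 73.32523345947266)
box in tool [45.07 -0.48  0.33]
bow 1021 y [-15.69  -0.12  15.62] z [-15.05 -14.83 -10.04]
collar 387 y [-11.65  -0.6   10.57] z [-12.56 -12.21  -8.79]
bit 62 y [-2.83 -0.62  2.03] z [-10.25 -10.13  -9.67]
```

View pics/rel.png

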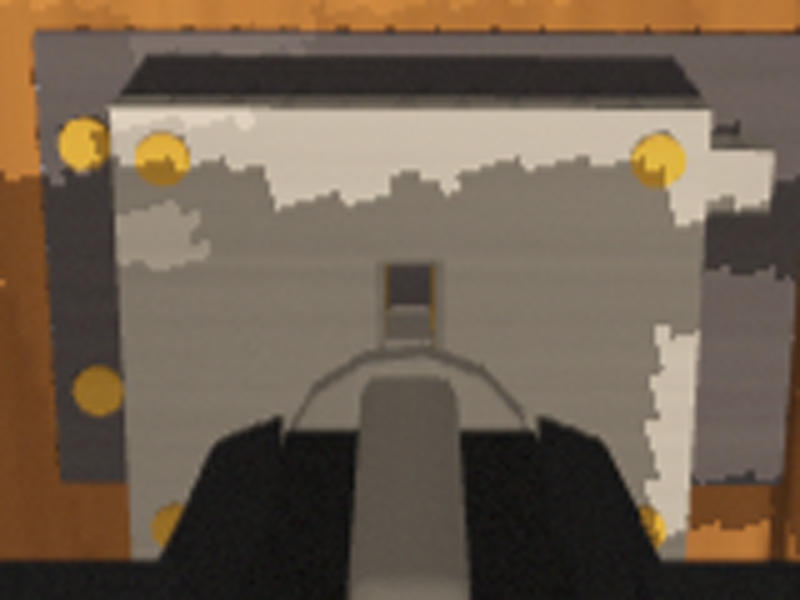

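Picture: the bit tip (408,320) is inside the slot's outline (387–432, 265–345). Aligned; lower slowly.

Request:
{"api": "play_rows", "payload": {"plan": [{"claw": 1,"linear": [0.4,0,0.03],"delta_rot": [0.1,0,0]},{"claw": 1,"linear": [0.8,0,0.03],"delta_rot": [0.1,0,0]},{"claw": 1,"linear": [1.1,0,0.03],"delta_rot": [0.1,0,0]},{"claw": 1,"linear": [1.3,0,0.03],"delta_rot": [0.1,0,0]},{"claw": 1,"linear": [1.5,0,0.03],"delta_rot": [0.1,0,0]}]}}

```text
t: 7.95
tool_pos: [0.5702, 0.0749, 0.1518]
orientation: [-1.497, 1.571, 2.926]
ft_force: [0.8, -0.1, -1.2]
width: 0.0081
```

```bash
python3 -c "
from h import *
go([.5702,.0750,.1354],-16.6)"
```

```text
t 7.95 pos [0.5702 0.0749 0.1518] jaw -16.57 tilt [-2.e-04  0.e+00 -1.e+00] q [-0.29  0.75  0.13  1.81 -0.16  0.6  -0.35] F [ 0.76 -0.13 -1.2 ] M [-0.069  0.106  0.027] w 0.0081
lin [ 1.642e+00 -1.000e-03 -1.200e-02] rot [0.03 0.   0.01]
```

Request:
{"api": "play_rows", "payload": {"plan": [{"claw": 1,"linear": [0.3,0,0],"delta_rot": [0,0,0]},{"claw": 1,"linear": [0.6,0,0],"delta_rot": [0,0,0]},{"claw": 1,"linear": [0.9,0,0],"delta_rot": [0,0,0]},{"claw": 1,"linear": [1.2,0,0],"delta_rot": [0,0,0]},{"claw": 1,"linear": [1.4,0,0],"delta_rot": [0,0,0]}]}}

```text
t: 8.45
tool_pos: [0.5701, 0.0749, 0.1378]
orientation: [-1.376, 1.57, 3.047]
ft_force: [-0.2, 0.4, -0.9]
width: 0.0087
```

```bash
python3 -c "
from h import *
go([.5702,.0750,.1354],-16.6)"
```

```text
t 8.45 pos [0.5701 0.0749 0.1378] jaw -16.57 tilt [-3.e-04  0.e+00 -1.e+00] q [-0.28  0.77  0.12  1.82 -0.16  0.57 -0.35] F [-0.15  0.43 -0.86] M [-0.069  0.092 -0.011] w 0.0087
lin [ 0.237  0.007 -0.014] rot [0.03 0.   0.02]
```

Request:
{"api": "play_rows", "payload": {"plan": [{"claw": 1,"linear": [0.05,0,0],"delta_rot": [0,0,0]},{"claw": 1,"linear": [0.1,0,0],"delta_rot": [0,0,0]},{"claw": 1,"linear": [0.15,0,0],"delta_rot": [0,0,0]},{"claw": 1,"linear": [0.2,0,0],"delta_rot": [0,0,0]},{"claw": 1,"linear": [0.25,0,0],"delta_rot": [0,0,0]}]}}

```text
t: 8.95
tool_pos: [0.5703, 0.0749, 0.1357]
orientation: [2.337, 1.571, 0.477]
ft_force: [0.1, -0.0, -1.1]
width: 0.0085
```

```bash
python3 -c "
from h import *
go([.5702,.0750,.1354],-16.6)"
```

```text
t 8.95 pos [0.5703 0.0749 0.1357] jaw -16.57 tilt [ 2.e-04  1.e-04 -1.e+00] q [-0.28  0.77  0.12  1.82 -0.16  0.56 -0.35] F [ 0.15 -0.05 -1.06] M [-0.058  0.082 -0.01 ] w 0.0085
lin [ 0.026 -0.01  -0.008] rot [ 0.03 -0.01 -0.01]
```

Request:
{"api": "play_rows", "payload": {"plan": [{"claw": 1,"linear": [0.03,0,0],"delta_rot": [0,0,0]},{"claw": 1,"linear": [0.06,0,0],"delta_rot": [0,0,0]},{"claw": 1,"linear": [0.09,0,0],"delta_rot": [0,0,0]},{"claw": 1,"linear": [0.1,0,0],"delta_rot": [0,0,0]},{"claw": 1,"linear": [0.1,0,0],"delta_rot": [0,0,0]}]}}

```text
t: 9.45
tool_pos: [0.5702, 0.0749, 0.1353]
orientation: [2.5, 1.57, 0.64]
ft_force: [-1.1, -0.1, 7.1]
width: 0.0089
```

```bash
python3 -c "
from h import *
go([.5702,.0750,.1354],-16.6)"
```

```text
t 9.45 pos [0.5702 0.0749 0.1353] jaw -16.57 tilt [ 4.e-04  3.e-04 -1.e+00] q [-0.28  0.77  0.12  1.82 -0.16  0.56 -0.35] F [-1.08 -0.07  7.12] M [-0.133  0.473 -0.013] w 0.0089
lin [-0.009 -0.007 -0.009] rot [ 0.03 -0.02 -0.02]
```

Seated at 7 N. Ease slightly and start turning.

Request:
{"api": "play_rows", "payload": {"plan": [{"claw": 1,"linear": [-0.02,0,0],"delta_rot": [4,0,0]},{"claw": 1,"linear": [-0.02,0,0],"delta_rot": [9,0,0]},{"claw": 1,"linear": [-0.02,0,0],"delta_rot": [14,0,0]},{"claw": 1,"linear": [-0.02,0,0],"delta_rot": [19,0,0]},{"claw": 1,"linear": [-0.02,0,0],"delta_rot": [24,0,0]}]}}

```text
t: 9.95
tool_pos: [0.5705, 0.0749, 0.1353]
orientation: [2.458, 1.57, 0.176]
ft_force: [-0.7, -0.7, 3.8]
width: 0.0088
```

```bash
python3 -c "
from h import *
go([.5702,.0749,.1351],-85.4)"
```

```text
t 9.95 pos [0.5705 0.0749 0.1353] jaw -40.74 tilt [ 8.e-04  1.e-04 -1.e+00] q [-0.35  0.78  0.24  1.82 -0.31  0.57 -0.63] F [-0.73 -0.68  3.79] M [-0.187  0.37   0.106] w 0.0088
lin [ 0.023 -0.021  0.016] rot [ 4.466e+01 -5.000e-02 -1.000e-02]
```

Request:
{"api": "play_rows", "payload": {"plan": [{"claw": 1,"linear": [0,-0.01,0],"delta_rot": [6,0,0]},{"claw": 1,"linear": [0,-0.01,0],"delta_rot": [12,0,0]},{"claw": 1,"linear": [0,-0.02,0],"delta_rot": [18,0,0]},{"claw": 1,"linear": [0,-0.02,0],"delta_rot": [24,0,0]},{"claw": 1,"linear": [0,-0.02,0],"delta_rot": [30,0,0]}]}}

```text
t: 10.45
tool_pos: [0.5706, 0.0746, 0.1353]
orientation: [2.568, 1.569, -0.239]
ft_force: [-0.2, -1.8, 2.5]
width: 0.0089
```

```bash
python3 -c "
from h import *
go([.5702,.0749,.1351],-85.4)"
```

```text
t 10.45 pos [0.5706 0.0746 0.1353] jaw -70.8 tilt [ 1.5e-03 -4.0e-04 -1.0e+00] q [-0.43  0.8   0.38  1.83 -0.49  0.6  -0.98] F [-0.24 -1.75  2.52] M [-0.272  0.234  0.191] w 0.0089
lin [ 0.024 -0.04   0.031] rot [14.6  -0.08 -0.04]
```

Request:
{"api": "play_rows", "payload": {"plan": [{"claw": 1,"linear": [0,0,0],"delta_rot": [3,0,0]},{"claw": 1,"linear": [0,0,0],"delta_rot": [6,0,0]},{"claw": 1,"linear": [0,0,0],"delta_rot": [9,0,0]},{"claw": 1,"linear": [0,0,0],"delta_rot": [11,0,0]},{"claw": 1,"linear": [0,0,0],"delta_rot": [12,0,0]}]}}

```text
t: 10.95
tool_pos: [0.5706, 0.0745, 0.1353]
orientation: [2.667, 1.569, -0.346]
ft_force: [-0.9, -1.5, 5.2]
width: 0.0086
```

```bash
python3 -c "
from h import *
go([.5702,.0749,.1351],-85.4)"
```

```text
t 10.95 pos [0.5706 0.0745 0.1353] jaw -82.63 tilt [ 1.4e-03 -5.0e-04 -1.0e+00] q [-0.46  0.81  0.44  1.83 -0.56  0.62 -1.12] F [-0.87 -1.52  5.2 ] M [-0.369  0.225  0.143] w 0.0086
lin [ 0.022 -0.041  0.037] rot [ 2.77 -0.08 -0.04]
```

Request:
{"api": "play_rows", "payload": {"plan": [{"claw": 1,"linear": [0,0,0],"delta_rot": [1,0,0]},{"claw": 1,"linear": [0,0,0],"delta_rot": [2,0,0]},{"claw": 1,"linear": [0,0,0],"delta_rot": [3,0,0]},{"claw": 1,"linear": [0,0,0],"delta_rot": [4,0,0]},{"claw": 1,"linear": [0,0,0],"delta_rot": [4,0,0]}]}}

```text
t: 11.45
tool_pos: [0.5707, 0.0745, 0.1353]
orientation: [2.793, 1.569, -0.289]
ft_force: [-0.9, -2.0, 5.5]
width: 0.0089
```

```bash
python3 -c "
from h import *
go([.5702,.0749,.1351],-85.4)"
```

```text
t 11.45 pos [0.5707 0.0745 0.1353] jaw -86.59 tilt [ 1.5e-03 -5.0e-04 -1.0e+00] q [-0.47  0.82  0.46  1.83 -0.58  0.63 -1.17] F [-0.91 -1.98  5.45] M [-0.384  0.186  0.124] w 0.0089
lin [ 0.024 -0.042  0.046] rot [-1.19 -0.09 -0.03]
```

Request:
{"api": "play_rows", "payload": {"plan": [{"claw": 1,"linear": [0,0,0],"delta_rot": [0.5,0,0]},{"claw": 1,"linear": [0,0,0],"delta_rot": [1,0,0]},{"claw": 1,"linear": [0,0,0],"delta_rot": [1.5,0,0]},{"claw": 1,"linear": [0,0,0],"delta_rot": [2,0,0]},{"claw": 1,"linear": [0,0,0],"delta_rot": [2,0,0]}]}}

```text
t: 11.95
tool_pos: [0.5707, 0.0745, 0.1353]
orientation: [2.841, 1.569, -0.276]
ft_force: [0.5, -2.1, 5.2]
width: 0.0087
```

```bash
python3 -c "
from h import *
go([.5702,.0749,.1351],-85.4)"
```

```text
t 11.95 pos [0.5707 0.0745 0.1353] jaw -88.58 tilt [ 1.6e-03 -4.0e-04 -1.0e+00] q [-0.47  0.82  0.47  1.83 -0.59  0.63 -1.19] F [ 0.46 -2.13  5.24] M [-0.366  0.173  0.12 ] w 0.0087
lin [ 0.025 -0.041  0.049] rot [-3.18 -0.09 -0.03]
```

Request:
{"api": "play_rows", "payload": {"plan": [{"claw": 1,"linear": [0,0,0],"delta_rot": [0.4,0,0]},{"claw": 1,"linear": [0,0,0],"delta_rot": [0.8,0,0]},{"claw": 1,"linear": [0,0,0],"delta_rot": [1.2,0,0]},{"claw": 1,"linear": [0,0,0],"delta_rot": [1.6,0,0]},{"claw": 1,"linear": [0,0,0],"delta_rot": [1.6,0,0]}]}}

```text
t: 12.45
tool_pos: [0.5707, 0.0745, 0.1353]
orientation: [2.832, 1.569, -0.313]
ft_force: [0.1, -1.0, 5.5]
width: 0.0086
```

```bash
python3 -c "
from h import *
go([.5702,.0749,.1351],-85.4)"
```

```text
t 12.45 pos [0.5707 0.0745 0.1353] jaw -90.18 tilt [ 1.5e-03 -5.0e-04 -1.0e+00] q [-0.48  0.82  0.47  1.83 -0.6   0.63 -1.21] F [ 0.06 -0.99  5.48] M [-0.363  0.191  0.141] w 0.0086
lin [ 0.022 -0.041  0.047] rot [-4.78 -0.08 -0.03]
```

Request:
{"api": "play_rows", "payload": {"plan": [{"claw": 1,"linear": [0,0,0],"delta_rot": [0.5,0,0]},{"claw": 1,"linear": [0,0,0],"delta_rot": [1,0,0]},{"claw": 1,"linear": [0,0,0],"delta_rot": [1.5,0,0]},{"claw": 1,"linear": [0,0,0],"delta_rot": [1.8,0,0]},{"claw": 1,"linear": [0,0,0],"delta_rot": [1.8,0,0]}]}}

```text
t: 12.95
tool_pos: [0.5707, 0.0744, 0.1353]
orientation: [2.812, 1.569, -0.364]
ft_force: [0.6, -1.4, 5.3]
width: 0.0088
```

```bash
python3 - <<'E'
from h import *
go([.5702,.0749,.1351],-85.4)
d=cam('wrist','w_turn.png');P=world(d)
# bolt: points beyond box +x side, height .1-.122
o=np.array([.5698,.0748]);a=np.radians(-16.6);ex=np.array([np.cos(a),np.sin(a)]);ey=np.array([-ex[1],ex[0]])
q=P[...,:2]-o;X=q@ex*1000;Y=q@ey*1000;Z=P[...,2]
m=(X>36)&(X<75)&(np.abs(Y)<30)&(Z>.099)&(Z<.125)
print(m.sum(),np.c_[X[m],Y[m],Z[m]*1000][::max(1,m.sum()//25)].round(1))
cv2.imwrite('pics/turn.png',cv2.resize(d['frame'][150:350,200:440],None,fx=3,fy=3))
E
```

```text
t 12.95 pos [0.5707 0.0744 0.1353] jaw -91.96 tilt [ 1.5e-03 -6.0e-04 -1.0e+00] q [-0.48  0.82  0.48  1.83 -0.61  0.64 -1.23] F [ 0.62 -1.38  5.25] M [-0.388  0.22   0.15 ] w 0.0088
lin [ 0.022 -0.044  0.05 ] rot [-6.56 -0.09 -0.04]
2316 [[ 71.6  28.8 112.5]
 [ 69.8  24.9 113.3]
 [ 68.3  25.1 112.7]
 [ 68.4  21.1 113.5]
 [ 66.7  24.1 113.7]
 [ 70.7   7.  114.7]
 [ 67.4  15.4 112.5]
 [ 64.2  24.1 112.3]
 [ 68.3   6.7 113.7]
 [ 65.1  15.3 113.6]
 [ 61.7  24.5 112.5]
 [ 65.7   7.4 112.9]
 [ 62.6  15.7 113.6]
 [ 59.4  24.3 113.9]
 [ 63.3   6.7 112.1]
 [ 60.7  13.7 114.1]
 [ 60.   13.  115.4]
 [ 60.9   5.1 112.9]
 [ 57.6  12.3 114. ]
 [ 53.9  17.1 106.5]
 [ 52.5  15.1 107.2]
 [ 48.4  17.8 106.3]
 [ 44.6  20.1 106. ]
 [ 43.6  13.9 106.6]
 [ 39.6  16.1 106. ]
 [ 36.6  15.4 106.6]]
```

View pics/turn.png

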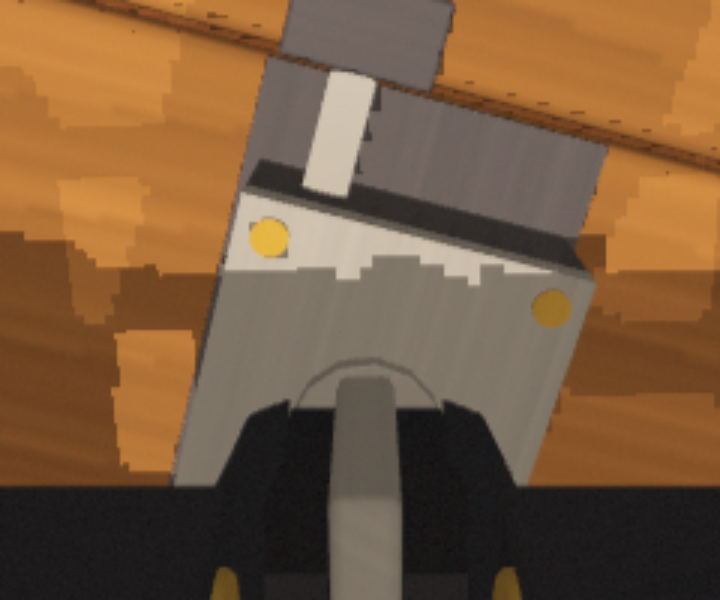

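Picture: the bolt (white, (340,130)) now runs out under the keeper (370,40); key straight in the jaws. Torque still at about 0.15 N m, so I'll press on to about 0.2.

Request:
{"api": "play_rows", "payload": {"plan": [{"claw": 1,"linear": [0,0,0],"delta_rot": [0.6,0,0]},{"claw": 1,"linear": [0,0,0],"delta_rot": [1.2,0,0]},{"claw": 1,"linear": [0,0,0],"delta_rot": [1.8,0,0]},{"claw": 1,"linear": [0,0,0],"delta_rot": [2.4,0,0]},{"claw": 1,"linear": [0,0,0],"delta_rot": [2.4,0,0]}]}}

```text
t: 13.5
tool_pos: [0.5707, 0.0745, 0.1353]
orientation: [2.785, 1.569, -0.432]
ft_force: [-0.3, -2.0, 5.3]
width: 0.0087
```

```bash
python3 - <<'E'
from h import *
go([.5702,.0749,.1351],-85.4)
s=get_state();R=Rn(s);d=cam('wrist');T=(world(d)-s['tool_pos'])@R*1000
b=(np.abs(T[...,1])<9)&(T[...,2]>-17)&(T[...,2]<-7)&(T[...,0]>-17)&(T[...,0]<-2);q=T[b]
print('held yaw proxy (y left/right edge at depth):',cv2.minAreaRect(q[:,1:].astype(np.float32)),np.percentile(q[:,1],[1,99]))
print(s['tau'].round(3),get_state()['ft_torque'])
E
```

```text
t 13.5 pos [0.5707 0.0745 0.1353] jaw -94.33 tilt [ 1.5e-03 -7.0e-04 -1.0e+00] q [-0.49  0.83  0.49  1.83 -0.62  0.64 -1.26] F [-0.33 -2.    5.33] M [-0.385  0.178  0.329] w 0.0087
lin [ 0.025 -0.04   0.052] rot [-8.93 -0.09 -0.04]
held yaw proxy (y left/right edge at depth): ((-0.04433631896972656, -11.568477630615234), (7.169917583465576, 17.93474769592285), 88.99911499023438) [-8.79470656  8.81625798]
[ -0.652 -47.671   6.62   -9.102  -0.662   0.065  -0.396] [-0.37630019  0.23904776  0.33187896]
```

At the stop: torque jumped to 0.33 N m. Hold briefly, eased a bit, then turn back.

Request:
{"api": "play_rows", "payload": {"plan": [{"claw": 1,"linear": [0,0,0],"delta_rot": [-0.4,0,0]},{"claw": 1,"linear": [0,0,0],"delta_rot": [-0.4,0,0]},{"claw": 1,"linear": [0,0,0],"delta_rot": [-0.4,0,0]},{"claw": 1,"linear": [0,0,0],"delta_rot": [-4,0,0]},{"claw": 1,"linear": [0,0,0],"delta_rot": [-9,0,0]}]}}

```text
t: 14.05
tool_pos: [0.5707, 0.0747, 0.1353]
orientation: [2.864, 1.569, -0.194]
ft_force: [0.0, -1.3, 5.2]
width: 0.0091
```

Request:
{"api": "play_rows", "payload": {"plan": [{"claw": 1,"linear": [0,0,0],"delta_rot": [-6,0,0]},{"claw": 1,"linear": [0,0,0],"delta_rot": [-12,0,0]},{"claw": 1,"linear": [0,0,0],"delta_rot": [-18,0,0]},{"claw": 1,"linear": [0,0,0],"delta_rot": [-24,0,0]},{"claw": 1,"linear": [0,0,0],"delta_rot": [-30,0,0]}]}}

```text
t: 14.55
tool_pos: [0.5707, 0.0747, 0.1353]
orientation: [2.587, 1.569, 0.053]
ft_force: [-0.1, -1.5, 4.3]
width: 0.0091
```

Request:
{"api": "play_rows", "payload": {"plan": [{"claw": 1,"linear": [0,0,0],"delta_rot": [-6,0,0]},{"claw": 1,"linear": [0,0,0],"delta_rot": [-12,0,0]},{"claw": 1,"linear": [0,0,0],"delta_rot": [-18,0,0]},{"claw": 1,"linear": [0,0,0],"delta_rot": [-24,0,0]},{"claw": 1,"linear": [0,0,0],"delta_rot": [-29,0,0]}]}}

```text
t: 15.05
tool_pos: [0.5705, 0.0749, 0.1353]
orientation: [2.412, 1.57, 0.385]
ft_force: [-0.7, -1.1, 5.3]
width: 0.0085
```

```bash
python3 -c "
from h import *
go([.5702,.0749,.1353],-16.6)"
```

```text
t 15.05 pos [0.5705 0.0749 0.1353] jaw -26.18 tilt [ 1.1e-03  4.0e-04 -1.0e+00] q [-0.31  0.77  0.17  1.82 -0.22  0.56 -0.46] F [-0.7  -1.14  5.33] M [-0.31   0.232 -0.045] w 0.0085
lin [ 0.003 -0.024  0.017] rot [-9.58 -0.05 -0.05]
```

Request:
{"api": "play_rows", "payload": {"plan": [{"claw": 1,"linear": [0,-0.01,0],"delta_rot": [-3,0,0]},{"claw": 1,"linear": [0,-0.02,0],"delta_rot": [-6,0,0]},{"claw": 1,"linear": [0,-0.02,0],"delta_rot": [-9,0,0]},{"claw": 1,"linear": [0,-0.02,0],"delta_rot": [-11,0,0]},{"claw": 1,"linear": [0,-0.02,0],"delta_rot": [-12,0,0]}]}}

```text
t: 15.55
tool_pos: [0.5703, 0.075, 0.1353]
orientation: [2.204, 1.57, 0.383]
ft_force: [-1.0, -1.0, 4.6]
width: 0.009
```

```bash
python3 -c "
from h import *
go([.5702,.0749,.1353],-16.6)"
```

```text
t 15.55 pos [0.5703 0.075  0.1353] jaw -14.34 tilt [ 1.1e-03  4.0e-04 -1.0e+00] q [-0.28  0.77  0.11  1.82 -0.15  0.56 -0.32] F [-0.99 -0.97  4.61] M [-0.215  0.172 -0.071] w 0.009
lin [ 0.003 -0.01   0.014] rot [ 2.26 -0.04 -0.05]
```

Request:
{"api": "play_rows", "payload": {"plan": [{"claw": 1,"linear": [0,0,0],"delta_rot": [-0.8,0,0]},{"claw": 1,"linear": [0,0,0],"delta_rot": [-1.6,0,0]},{"claw": 1,"linear": [0,0,0],"delta_rot": [-2.4,0,0]},{"claw": 1,"linear": [0,0,0],"delta_rot": [-3,0,0]},{"claw": 1,"linear": [0,0,0],"delta_rot": [-3,0,0]}]}}

```text
t: 16.05
tool_pos: [0.5703, 0.075, 0.1353]
orientation: [2.141, 1.57, 0.372]
ft_force: [-0.2, -1.5, 5.5]
width: 0.0089
```

```bash
python3 -c "
from h import *
go([.5702,.0749,.1353],-16.6)"
```

```text
t 16.05 pos [0.5703 0.075  0.1353] jaw -11.39 tilt [ 1.e-03  4.e-04 -1.e+00] q [-0.27  0.77  0.1   1.82 -0.13  0.56 -0.29] F [-0.2  -1.54  5.54] M [-0.263  0.181 -0.126] w 0.0089
lin [ 0.002 -0.008  0.016] rot [ 5.21 -0.04 -0.05]
```

Request:
{"api": "play_rows", "payload": {"plan": [{"claw": 1,"linear": [0,0,0],"delta_rot": [-0.6,0,0]},{"claw": 1,"linear": [0,0,0],"delta_rot": [-1.2,0,0]},{"claw": 1,"linear": [0,0,0],"delta_rot": [-1.8,0,0]},{"claw": 1,"linear": [0,0,0],"delta_rot": [-2,0,0]},{"claw": 1,"linear": [0,0,0],"delta_rot": [-2,0,0]}]}}

```text
t: 16.55
tool_pos: [0.5703, 0.075, 0.1353]
orientation: [2.152, 1.57, 0.417]
ft_force: [-1.3, -0.6, 5.3]
width: 0.0086
```

```bash
python3 -c "
from h import *
go([.5702,.0749,.1353],-16.6)"
```

```text
t 16.55 pos [0.5703 0.075  0.1353] jaw -9.44 tilt [ 1.e-03  5.e-04 -1.e+00] q [-0.26  0.77  0.09  1.82 -0.12  0.56 -0.26] F [-1.27 -0.57  5.3 ] M [-0.319  0.181 -0.255] w 0.0086
lin [ 0.004 -0.01   0.013] rot [ 7.16 -0.04 -0.05]
```

Home stop felt (−0.26 N m). Return to mid-play and draw out gently.

Request:
{"api": "play_rows", "payload": {"plan": [{"claw": 1,"linear": [0,0,0],"delta_rot": [0,0,0]},{"claw": 1,"linear": [0,0,0],"delta_rot": [2,0,0]},{"claw": 1,"linear": [0,0,0],"delta_rot": [5,0,0]},{"claw": 1,"linear": [0,0,0],"delta_rot": [7.2,0,0]},{"claw": 1,"linear": [-0.05,0,0],"delta_rot": [7.2,0,0]}]}}

```text
t: 17.05
tool_pos: [0.5701, 0.0751, 0.1354]
orientation: [1.904, 1.57, 0.043]
ft_force: [0.2, -0.9, -0.8]
width: 0.0086
```

```bash
python3 -c "
from h import *
go([.5702,.0749,.1353],-16.6)"
```

```text
t 17.05 pos [0.5701 0.0751 0.1354] jaw -16.6 tilt [ 5.e-04  0.e+00 -1.e+00] q [-0.28  0.77  0.12  1.82 -0.16  0.56 -0.35] F [ 0.21 -0.9  -0.78] M [-0.234  0.036  0.017] w 0.0086
lin [0.007 0.016 0.016] rot [-0.   -0.01 -0.03]
```

Request:
{"api": "play_rows", "payload": {"plan": [{"claw": 1,"linear": [-0.2,0,0],"delta_rot": [0,0,0]},{"claw": 1,"linear": [-0.4,0,0],"delta_rot": [0,0,0]},{"claw": 1,"linear": [-0.6,0,0],"delta_rot": [0,0,0]},{"claw": 1,"linear": [-0.8,0,0],"delta_rot": [0,0,0]},{"claw": 1,"linear": [-1,0,0],"delta_rot": [0,0,0]}]}}

```text
t: 17.55
tool_pos: [0.5697, 0.0752, 0.1454]
orientation: [-1.726, 1.57, 2.697]
ft_force: [1.2, -0.8, -0.4]
width: 0.0088
```

```bash
python3 -c "
from h import *
go([.5702,.0749,.1353],-16.6)"
```

```text
t 17.55 pos [0.5697 0.0752 0.1454] jaw -16.56 tilt [-3.e-04  2.e-04 -1.e+00] q [-0.29  0.75  0.13  1.82 -0.16  0.58 -0.35] F [ 1.24 -0.79 -0.4 ] M [-0.13  -0.044  0.027] w 0.0088
lin [1.011 0.054 0.012] rot [ 0.04 -0.    0.02]
```

Request:
{"api": "play_rows", "payload": {"plan": [{"claw": 1,"linear": [-0.4,0,0],"delta_rot": [0,0,0]},{"claw": 1,"linear": [-0.8,0,0],"delta_rot": [0,0,0]},{"claw": 1,"linear": [-1.3,0,0],"delta_rot": [0,0,0]},{"claw": 1,"linear": [-3.5,0,0],"delta_rot": [0,0,0]},{"claw": 1,"linear": [-6,0,0],"delta_rot": [0,0,0]}]}}

```text
t: 18.05
tool_pos: [0.569, 0.0752, 0.2055]
orientation: [-1.24, 1.568, -3.099]
ft_force: [-0.2, 0.4, -0.2]
width: 0.0088
```

```bash
python3 - <<'E'
from h import *
go([.5588,-.2962,.205],-3.2)
s=get_state();R=Rn(s);d=cam('wrist','w_out.png');P=world(d);T=(P-s['tool_pos'])@R*1000
k=(np.abs(T[...,1])<16)&(np.abs(T[...,2])<20)
for nm,lo,hi in(('bow',-18,-4),('collar',7,14),('bit',21,33)):
    q=T[k&(T[...,0]>lo)&(T[...,0]<hi)]
    print(nm,len(q),'x',np.percentile(q[:,0],[1,99]).round(1),'y',np.percentile(q[:,1],[1,50,99]).round(2),'z',np.percentile(q[:,2],[1,5,50]).round(2))
E
```

```text
t 18.05 pos [0.569  0.0752 0.2055] jaw -16.55 tilt [-2.4e-03 -1.0e-04 -1.0e+00] q [-0.3   0.67  0.15  1.77 -0.14  0.72 -0.36] F [-0.23  0.36 -0.19] M [-0.079  0.065  0.004] w 0.0088
lin [ 0.061  9.605 35.893] rot [-13.35   0.03   0.13]
bow 1030 x [-17.9  -4.2] y [-15.64   0.3   15.74] z [-15.15 -14.86 -10.04]
collar 390 x [ 8.6 13.1] y [-11.55  -0.59  10.67] z [-12.71 -12.33  -8.72]
bit 70 x [21.4 32.9] y [-2.84 -0.62  2.04] z [-10.16  -9.99  -9.63]
```

Request:
{"api": "play_rows", "payload": {"plan": [{"claw": 1,"linear": [0,1.1,4],"delta_rot": [-2,0,0]},{"claw": 1,"linear": [0,2.3,8.5],"delta_rot": [-4,0,0]},{"claw": 1,"linear": [0,3.5,13],"delta_rot": [-6,0,0]},{"claw": 1,"linear": [0,4.7,17.5],"delta_rot": [-8,0,0]},{"claw": 1,"linear": [0,5.9,22],"delta_rot": [-10,0,0]}]}}

```text
t: 18.6
tool_pos: [0.5634, -0.1542, 0.2054]
orientation: [2.833, 1.57, 1.15]
ft_force: [1.3, -0.1, -0.9]
width: 0.009
```

```bash
python3 -c "
from h import *
go([.559,-.296,.15],-5)"
```

```text
t 18.6 pos [ 0.5634 -0.1542  0.2054] jaw -6.46 tilt [ 1.e-04  3.e-04 -1.e+00] q [ 0.15  0.67  0.06  1.74 -0.05  0.73  0.13] F [ 1.34 -0.09 -0.88] M [-0.14   0.037  0.   ] w 0.009
lin [ 5.535  1.162 14.144] rot [-1.46 -0.02 -0.01]
```

Request:
{"api": "play_rows", "payload": {"plan": [{"claw": 1,"linear": [0,0.4,4.5],"delta_rot": [-0.5,0,0]},{"claw": 1,"linear": [0,0.8,9],"delta_rot": [-1,0,0]},{"claw": 1,"linear": [1,1.1,13],"delta_rot": [-1.4,0,0]},{"claw": 1,"linear": [3,1.16,14.1],"delta_rot": [-1.4,0,0]},{"claw": 1,"linear": [5.5,1.16,14.1],"delta_rot": [-1.4,0,0]}]}}

```text
t: 19.1
tool_pos: [0.5585, -0.2985, 0.1505]
orientation: [0.633, 1.567, -1.034]
ft_force: [-0.2, -0.2, -1.4]
width: 0.0091
```

Request:
{"api": "play_rows", "payload": {"plan": [{"claw": 1,"linear": [2,0,0],"delta_rot": [0,0,0]},{"claw": 1,"linear": [4,0,0],"delta_rot": [0,0,0]},{"claw": 1,"linear": [5.5,0,0],"delta_rot": [0,0,0]},{"claw": 1,"linear": [5.5,0,0],"delta_rot": [0,0,0]},{"claw": 1,"linear": [5.5,0,0],"delta_rot": [0,0,0]}]}}

```text
t: 19.6
tool_pos: [0.5593, -0.294, 0.0956]
orientation: [1.245, 1.571, -0.416]
ft_force: [-0.2, -0.3, -1.7]
width: 0.0089
```

```bash
python3 -c "
from h import *
go([.559,-.296,.0536],-5)"
```

```text
t 19.6 pos [ 0.5593 -0.294   0.0956] jaw -5.16 tilt [ 2.e-04 -1.e-04 -1.e+00] q [ 0.4   0.88  0.02  1.66 -0.03  0.6   0.35] F [-0.22 -0.3  -1.68] M [-0.032  0.095 -0.064] w 0.0089
lin [ 4.196 -0.015  0.199] rot [-0.16  0.   -0.01]
```

Request:
{"api": "play_rows", "payload": {"plan": [{"claw": 1,"linear": [0,0,0.1],"delta_rot": [0,0,0]},{"claw": 1,"linear": [0.5,0,0.1],"delta_rot": [0,0,0]},{"claw": 1,"linear": [1.2,0,0.1],"delta_rot": [0,0,0]},{"claw": 1,"linear": [1.2,0,0.1],"delta_rot": [0,0,0]},{"claw": 1,"linear": [1.2,0,0.1],"delta_rot": [0,0,0]}]}}

```text
t: 20.1
tool_pos: [0.5588, -0.2948, 0.083]
orientation: [-2.068, 1.57, 2.554]
ft_force: [1.0, 0.1, -1.1]
width: 0.0089
```

```bash
python3 -c "
from h import *
go([.559,-.296,.0536],-5)"
```

```text
t 20.1 pos [ 0.5588 -0.2948  0.083 ] jaw -5.16 tilt [-6.e-04  4.e-04 -1.e+00] q [ 0.4   0.9   0.02  1.66 -0.03  0.58  0.35] F [ 1.02  0.15 -1.14] M [-0.061  0.065  0.037] w 0.0089
lin [2.939 0.03  0.117] rot [-0.16 -0.02  0.03]
```

Request:
{"api": "play_rows", "payload": {"plan": [{"claw": 1,"linear": [0.4,0.02,0.1],"delta_rot": [0,0,0]},{"claw": 1,"linear": [0.8,0.02,0.1],"delta_rot": [0,0,0]},{"claw": 1,"linear": [1.2,0.02,0.1],"delta_rot": [0,0,0]},{"claw": 1,"linear": [1.6,0.02,0.1],"delta_rot": [0,0,0]},{"claw": 1,"linear": [2,0.02,0.1],"delta_rot": [0,0,0]}]}}

```text
t: 20.6
tool_pos: [0.5591, -0.2959, 0.0628]
orientation: [-2.351, 1.571, 2.272]
ft_force: [-0.5, 0.1, -1.4]
width: 0.0091
```

```bash
python3 -c "
from h import *
go([.559,-.296,.0536],-5)"
```

```text
t 20.6 pos [ 0.5591 -0.2959  0.0628] jaw -5.16 tilt [-2.e-04  2.e-04 -1.e+00] q [ 0.4   0.93  0.02  1.67 -0.03  0.55  0.35] F [-0.51  0.1  -1.37] M [-0.077  0.055 -0.02 ] w 0.0091
lin [ 0.923 -0.004  0.01 ] rot [-0.16 -0.01  0.01]
```

Bit is in the slot without contact. Lower until the collar rests.

Request:
{"api": "play_rows", "payload": {"plan": [{"claw": 1,"linear": [0.3,0,0],"delta_rot": [0,0,0]},{"claw": 1,"linear": [0.6,0,0],"delta_rot": [0,0,0]},{"claw": 1,"linear": [0.8,0,0],"delta_rot": [0,0,0]},{"claw": 1,"linear": [0.95,0,0],"delta_rot": [0,0,0]},{"claw": 1,"linear": [0.95,0,0],"delta_rot": [0,0,0]}]}}

```text
t: 21.1
tool_pos: [0.5591, -0.2959, 0.0536]
orientation: [-2.293, 1.571, 2.329]
ft_force: [0.7, 0.3, -1.2]
width: 0.0085
```

```bash
python3 -c "
from h import *
go([.559,-.296,.0536],-5)"
```

```text
t 21.1 pos [ 0.5591 -0.2959  0.0536] jaw -5.17 tilt [-2.e-04  2.e-04 -1.e+00] q [ 0.4   0.95  0.02  1.67 -0.03  0.53  0.35] F [ 0.67  0.3  -1.17] M [-0.036  0.084  0.043] w 0.0085
lin [ 0.002 -0.005  0.008] rot [-0.17 -0.01  0.01]
```

Request:
{"api": "play_rows", "payload": {"plan": [{"claw": 1,"linear": [0.03,0,0],"delta_rot": [0,0,0]},{"claw": 1,"linear": [0.05,0,0],"delta_rot": [0,0,0]},{"claw": 0.8,"linear": [0.05,0,0],"delta_rot": [0,0,0]},{"claw": 0.6,"linear": [0.05,0,0],"delta_rot": [0,0,0]},{"claw": 0.4,"linear": [0.05,0,0],"delta_rot": [0,0,0]}]}}

```text
t: 21.6
tool_pos: [0.5593, -0.2961, 0.0535]
orientation: [1.341, 1.57, -0.32]
ft_force: [0.3, -0.3, 0.6]
width: 0.0306
```

Request:
{"api": "play_rows", "payload": {"plan": [{"claw": 0.4,"linear": [0,0,0],"delta_rot": [0,0,0]},{"claw": 0.4,"linear": [-2,0,0],"delta_rot": [0,0,0]},{"claw": 0.4,"linear": [-5,0,0],"delta_rot": [0,0,0]},{"claw": 0.4,"linear": [-9,0,0],"delta_rot": [0,0,0]},{"claw": 0,"linear": [-13.5,0,0],"delta_rot": [0,0,0]}]}}

```text
t: 22.1
tool_pos: [0.5583, -0.2956, 0.1888]
orientation: [-1.954, 1.568, 2.668]
ft_force: [0.7, -0.8, -0.8]
width: 0.0589
```

Request:
{"api": "play_rows", "payload": {"plan": [{"claw": 0,"linear": [0,0,0],"delta_rot": [0,0,0]},{"claw": 0,"linear": [0,0,0],"delta_rot": [0,0,0]},{"claw": 0,"linear": [0,0,0],"delta_rot": [0,0,0]},{"claw": 0,"linear": [0,0,0],"delta_rot": [0,0,0]},{"claw": 0,"linear": [0,0,0],"delta_rot": [0,0,0]}]}}

```text
t: 22.6
tool_pos: [0.5584, -0.2956, 0.1869]
orientation: [-1.957, 1.568, 2.665]
ft_force: [0.4, -0.3, -0.3]
width: 0.088
```

```bash
python3 - <<'E'
from h import *
go([.559,-.296,.19],-5)
d=cam('wrist','w_end.png');P=world(d);z=P[...,2];r=np.hypot(P[...,0]-.5588,P[...,1]+.2956)
for n,lo,hi in(('stand',.036,.0415),('bow',.085,.1),('collar',.0425,.049)):
    q=P[(z>lo)&(z<hi)&(r<.055)];print(n,len(q),cv2.minAreaRect((q[:,:2]*1000).astype(np.float32)),np.median(q[:,2]).round(4))
D=cam('top','top_end.png');T=world(D);o=np.array([.5698,.0748]);a=np.radians(-16.6);ex=np.array([np.cos(a),np.sin(a)]);ey=np.array([-ex[1],ex[0]])
A=cv2.resize(d['frame'][170:290,240:400],None,fx=3,fy=3);B=cv2.resize(D['frame'][210:285,260:340],None,fx=4.8,fy=4.8)
cv2.imwrite('pics/end.png',np.hstack([A,B[:360,:310]]))
E
```

```text
t 22.6 pos [ 0.5584 -0.2956  0.1869] jaw -5.16 tilt [-0.0023  0.0012 -1.    ] q [ 0.4   0.76  0.03  1.6  -0.03  0.79  0.35] F [ 0.44 -0.32 -0.3 ] M [-0.06   0.046 -0.04 ] w 0.088
lin [-0.31   0.058  0.037] rot [-0.16 -0.06  0.14]
stand 4559 ((558.7337036132812, -295.45257568359375), (64.26705169677734, 70.10257720947266), 84.1624526977539) 0.0396
bow 464 ((558.5179443359375, -295.65985107421875), (29.969282150268555, 8.411818504333496), 84.91554260253906) 0.0914
collar 300 ((558.9664916992188, -295.4244079589844), (23.71364974975586, 24.747684478759766), 83.98651123046875) 0.0436
```

View pics/end.png

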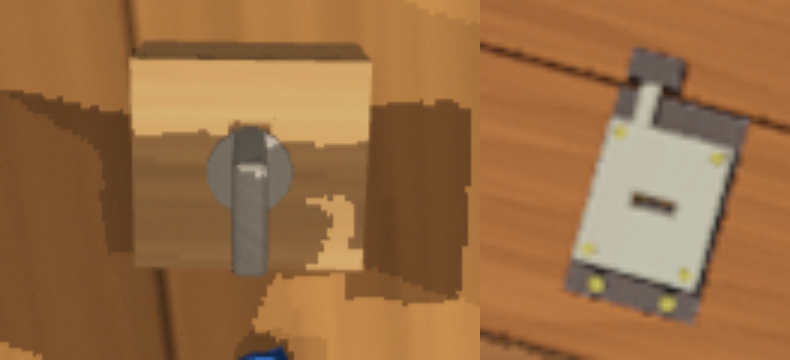

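Picture: the key stands fully down in its stand (collar at (250,172), upright). The bolt is out to the keeper at (650,100), and the empty keyhole is at (653,203). Handing in.

```bash
python3 -c "
from h import *
print(arm.close_job())"
```

```text
the job is handed in; nothing more can be done
None
```

The tool chest is locked and the steel key is back in its stand. I handed the job in at about 22.6 s; the hand-in gives no verdict.

- **In the lock:** I set the key in under about 7 N until its collar sat on the plate. I turned it clockwise until the torque jumped to 0.33 N m at the stop, then back until I felt the home stop at about 0.26 N m. It then drew out without resistance.
- **Last checks:** The key stands in its stand with the bow top at 91 mm, as at the start, and its axis within about 0.5 mm of the slot centre. The gripper is open and clear. The bolt reaches the keeper, and the keyhole shows empty.
- **Not measured directly:**
  - The bolt's tip is hidden under the keeper, so its full travel is inferred from that and from the torque at the stop.
  - The barrel's home position was only felt, not seen.
  - The stop came at about 76–78° of hand turn instead of the expected 73°. The home side overran by a similar amount, which fits play and give in the fingers.
- **Bystanders:** I did not re-measure the mallet, gouge and stone at the end; the arm kept clear of them.

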